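# Seat a vision lens in its V-cradle against the swing stop and hold it down

### The job

Get the camera lens ready for clamping: first swing the blue stop arm of the V-cradle out until it snaps into its end detent across the end of the V. Then take the lens out of the grey foam tray, lay it in the V with its steel camera-mount end up against the stop, and press it down firmly, with about 15 N, so that it bears on both flanks of the V. Finish while still holding it pressed there, for the clamp bridge is fitted later, and do not ram the lens or push the other things on the bench about.

Things in the scene. Friction and masses are not known exactly. Their poses are not given: they have to be found in the camera images.
- cradle: V-cradle bolted to the bench: dark steel plate 116 x 176 x 12 mm, two aluminium V rests. Origin under the plate's centre; y runs along the V, its stop end at -y. Rests: from 30 to 56 mm either side of the centre along y, 68 mm wide, 41 mm high; 90 degree V, apex 20.5 mm above the bench, mouth 41 mm wide. The 60 mm gap between the rests is open down to the plate, for fingers
- vee_near: the flanks of the V on the cradle's -x side (one face on each rest), 45 degrees; fixed to the cradle, same origin and axes
- vee_far: the flanks of the V on the cradle's +x side, fixed to the cradle, same origin and axes
- cradle_seat (a point): point on the axis of a fully seated lens, midway along the V, 46 mm above the bench; axes as the cradle's
- cradle_stop (a point): point on that axis where the face of the swung-out stop arm stands, 66 mm from cradle_seat towards the cradle's -y; axes as the cradle's
- stop_arm (a joint): stop arm's hinge, vertical axis, rad. 0 = folded, arm along the cradle's +y beside the V; grows clockwise from above to 1.571 = swung out along the cradle's +x across the end of the V, on a solid shoulder that takes pushes to -y. Below 1.0 it stays where left (2 N at the knob moves it); beyond about 1.2 the detent pulls it home and holds it (3 N at the knob pushes it back)
- stop_arm_knob (a point): centre of the top of the black round knob on the stop arm, 93 mm above the bench: 12 mm diameter, free to grip over the top 26 mm, 68 mm from the hinge axis. The blue arm below it is 8 mm thick, 78 mm long, from 42 to 57 mm above the bench; on its way it sweeps over the rests, where the lens will lie
- stop_arm_hinge (a point): the stop arm's hinge axis, 41 mm above the bench; on the cradle at x = -46, y = -70 mm; two studs and a thin spring beside it reach 66 mm above the bench
- tray: fixed grey foam tray 120 x 180 x 29 mm, origin under its centre, y along the lens; a 68 mm wide finger notch crosses its middle, its floor 8 mm above the bench; the lens lies in a trough 40 mm wide with its axis 33 mm above the bench
- lens: loose black cylindrical camera lens, about 0.14 to 0.28 kg: barrel 36 mm diameter, 120 mm long, two thin yellow rings 21 mm either side of the origin. Origin on the barrel's axis, 65 mm from the front glass and 65.5 mm from the end of the camera mount; y axis along the barrel towards the front glass
- lens_mount (a point): centre of the end face of the lens's steel camera mount (29 mm diameter, 10 mm long), at the lens's -y end
- screwdriver: red-handled screwdriver lying on the bench, a bystander, 198 mm long
- clamp_bridge: small bent aluminium clamp bridge with two brass thumb screws, a bystander, 20 x 84 x 25 mm
- hub_puck: turned aluminium hub 48 mm across, 26 mm high, a bystander
- motor_b: blue brushless motor 36 mm across, 34 mm high, a bystander
- bearing_6202: ball bearing 35 mm across, 11 mm high, a bystander
- dropper: black dropper bottle 25 mm across, 69 mm high, a bystander
- notes_marker: green and white marker pen lying on the bench, 135 mm long, a bystander
Things that resemble listed ones, but are neither listed nor needed, are in the scene too. There is more than one size of the lens; the job needs the larger.

How it is judged:
By the outcome, as a careful person would: the job done as asked, in the order asked, and still so for the second after the job is handed in, while the arm keeps its last pose, push and grip.
It also fails if it takes over 59 s, if anything falls off the work surface, if the arm or the gripper's body presses on something with over 40 N, if the wrist force passes 120 N, or if a joint passes its speed limit or range.

### The arm

A 6-joint arm with a two-finger parallel gripper is mounted at the origin on a cart in front of the work surface, level with it; the furniture and walls round the work are solid. World frame = base frame: x ahead of the robot, y to its left, z up, the work surface at z = 0. Lengths are in m, angles in rad, forces in N, time in s.
With the tool pointing down it reaches from about 0.35 to 0.925 m from the base axis. Payload 6.4 kg.
Tool frame: the origin (TCP) lies on the mounting face of the last link; the fingertips stand 199 mm ahead of it and the grasp point (between the pads) lies ahead of it (arm.pinch_z is the z of the grasp point in the tool frame, in m); z points along the fingers, y is the line along which they close (so a half turn about z gives the same grasp; the last joint's range is limited). The gripper opens to 94 mm and grips with 3 to 60 N. Pads are 16 mm wide; open, the fingers measure 119 mm over their backs; the gripper's body (75 mm by 177 mm) begins 78 mm behind the grasp point.
Start: joints at [-1.288, 0.245, 1.558, -0, 1.339, -0.174], TCP at [0.287, -0.583, 0.405] pointing down, gripper open.
Joint ranges: [-3.13, 3.13], [-1.02, 2.26], [0.13, 2.54], [-0.95, 4.09], [0.21, 2.88], [-2.74, 2.74]. Speed limits (rad/s): [2.57, 2.57, 3.14, 3.14, 3.14, 3.14].

### API

Orientations are given as a unit quaternion [w, x, y, z].
In Python, from rig import arm, cams gives the robot as it stands. The module is installed in compiled form; this text tells all that it offers.
- The arm moves only by the tool jog_arm, never from a script. Its argument "motion" is a list of rows, each an object of numbers: "hand": the finger opening in m, from 0 to 0.094; "tx", "ty", "tz": the shift along the tool's x, y, z in m; "ax", "ay", "az": the turn, a rotation vector about the tool's x, y, z in degrees. In form: [{"hand": .., "tx": .., "ty": .., "tz": .., "ax": .., "ay": .., "az": ..}, ...]. A call has 1 to 5 rows; each row is the pose to reach, as a shift and turn from the pose commanded when the call began, along the tool's axes at that moment; what a row does not reach only later rows make up. A row lasts 1/8 s, in which the tool goes at most 62.5 mm and 10.7 degrees, less where a joint would pass 70% of its speed; a pose out of reach is approached as far as the arm can. A call with a gripper value outside its range is refused whole. The fingers move at their own pace and stop on an object; "newtons" is the grip in N (left out, the last holds). Time passes only in rows, so rows that repeat a pose let the fingers close. It gives the time, the measured TCP pose, the force, the opening and the grip force at its end, in the units of the state.
- arm.get_state(): the state, without advancing time (a new reading comes with each control period).
- cams.read_camera(name): name is "scene" or "side" or "wrist"; returns the picture (480x640x3 uint8, red, green, blue); there is no depth.
- cams.camera_info(name): a dict with "intrinsics" (3x3 intrinsics, pixels), "extrinsics" (4x4, takes a point from camera to world coordinates). Camera axes: x right, y up, looking along -z (the intrinsics and any distortion apply to the point x, -y, -z); pixel columns grow to the right and rows downward; lengths in m; the calibration is good to about 2 mm. A picture is of the moment at which its call begins: read the wrist's pose just before it. camera_info takes no time and is no camera call; for the wrist camera it gives the pose at the moment of the call.
- arm.finish_job(): hands the job in; it is judged then, once.
Trained networks look in the newest picture that a camera, given by its name, has taken for a name from the list of things; names that differ only in an ending like _2 or _b are one class to them, and where a whole thing is asked for, a point or a joint stands for the part that bears it (a point fixed in the world has none). Each returns a list of dicts, best first, with "conf" (0 to 1); they miss things now and then, are a little off and sometimes report something else, mostly with a low value. They report only what shows in the picture. A call takes as long as a camera call. They do not tell look-alikes from the thing itself.
- cams.recognise(camera, thing): "location" ([x, y, z] in m, in world coordinates, good to about 4 mm: the middle of the surface that is visible of it).
- cams.mark_of(camera, thing): "location" ([x, y, z] in m, in world coordinates, good to about 4 mm: a listed point, or the origin of a listed thing).
The state is a dict: "time_s": time; "q": joint angles; "qvel": joint speeds; "joint_efforts": joint torques, N m; "ee_pos": TCP position; "orientation": TCP orientation; "force": force on the tool from outside, world axes, zero at the start; "moment": the same for the moment, N m; "opening": opening from 0.0 (shut) to 1.0 (fully open); "grasp_force": force on a finger pad.
Only numpy, scipy, OpenCV 4.12 (cv2) and the standard library are available. Lean on these libraries where they do the work, as an engineer would, in place of code of your own. Each camera call takes 0.05 s, during which the arm holds its last target. There are 200 camera calls.

## Working session

There is one attempt and no reset: what is moved stays moved. The work goes in short steps, Python scripts to look and compute and a tool call to move; the robot and the scene stay as the last step left them, time stands still between calls to the robot, and variables do not carry over. Pictures are saved under pics/ and viewed, at most 10 in all, crops included, and the job is handed in when it is done.

Besides the shell and the picture viewer there is one more tool, called after ">>>" as name([rows], argument=value, ...), one row to a line, values as JSON. jog_arm: Moves the arm, as the interface text tells. Its arguments: {"type":"object","properties":{"motion":{"type":"array","items":{"type":"object","properties":{"hand":{"type":"number"},"tx":{"type":"number"},"ty":{"type":"number"},"tz":{"type":"number"},"ax":{"type":"number"},"ay":{"type":"number"},"az":{"type":"number"}}}},"newtons":{"type":"number"}},"required":["motion"]}

```bash
mkdir -p pics; python3 - <<'E'
from rig import arm,cams
import cv2,numpy as np
s=arm.get_state();print(s['time_s'],s['ee_pos'],s['orientation'],arm.pinch_z,s['force'])
ims=[]
for c in ['scene','side']:
    im=cams.read_camera(c);cv2.imwrite(f'pics/{c}0.png',im[:,:,::-1])
    for t in ['cradle','stop_arm_knob','stop_arm_hinge','cradle_seat','cradle_stop','tray','lens','lens_mount']:
        r=cams.mark_of(c,t)
        print(c,t,[(np.round(d['location'],3).tolist(),round(d['conf'],2)) for d in r[:4]])
print(arm.get_state()['time_s'])
E
```

```text
0.0 [ 0.28668338 -0.58311698  0.40357134] [-9.52284939e-04  9.74020760e-01  2.26456723e-01 -6.73660073e-05] 0.1804 [ 0.01424896 -0.3878758   0.38402798]
scene cradle [([0.556, -0.088, 0.001], 0.59)]
scene stop_arm_knob [([0.516, -0.098, 0.095], 0.73)]
scene stop_arm_hinge [([0.524, -0.166, 0.04], 0.8), ([0.577, 0.184, 0.03], 0.7), ([0.735, 0.177, 0.0], 0.51), ([0.47, -0.378, -0.002], 0.5)]
scene cradle_seat [([0.551, -0.088, 0.046], 0.8)]
scene cradle_stop [([0.562, -0.156, 0.043], 0.73)]
scene tray [([0.598, 0.242, 0.004], 0.74)]
scene lens [([0.404, 0.157, 0.017], 0.93), ([0.596, 0.246, 0.03], 0.88)]
scene lens_mount [([0.444, 0.175, 0.011], 0.79), ([0.576, 0.182, 0.033], 0.64)]
side cradle [([0.554, -0.088, 0.002], 0.92)]
side stop_arm_knob [([0.521, -0.097, 0.094], 0.52)]
side stop_arm_hinge [([0.519, -0.168, 0.039], 0.57), ([0.784, -0.149, 0.001], 0.19)]
side cradle_seat [([0.372, -0.211, -0.002], 0.44)]
side cradle_stop [([0.563, -0.155, 0.049], 0.97)]
side tray [([0.597, 0.246, 0.002], 0.65)]
side lens [([0.591, 0.246, 0.037], 0.63), ([0.406, 0.155, 0.013], 0.6)]
side lens_mount [([0.576, 0.181, 0.028], 0.81), ([0.441, 0.181, 0.012], 0.5)]
0.9
```

View pics/scene0.png

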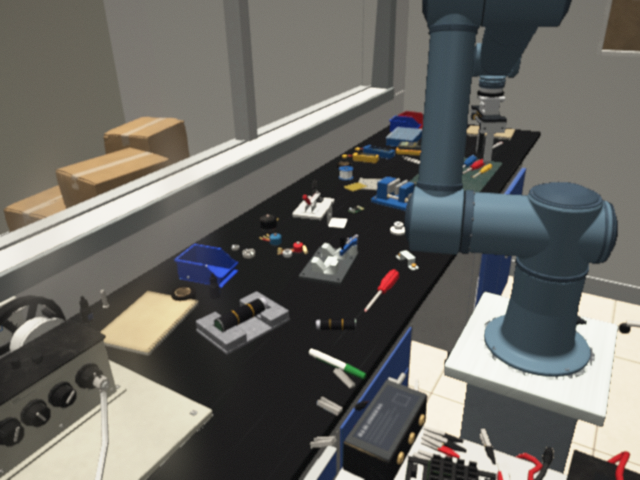

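View pics/side0.png

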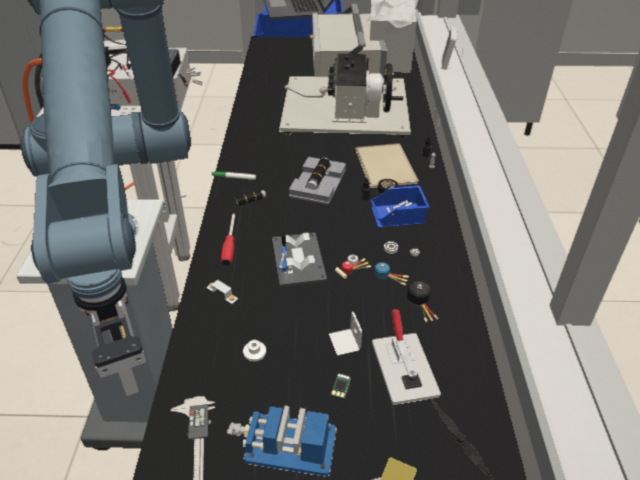

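The larger lens is the one in the grey tray: scene (240,314), side (318,173). The smaller look-alike lies on the open bench at scene (335,323), side (250,198). The cradle, with its stop arm folded, is at scene (330,258), side (298,257). I'll go to the stop arm first.

```bash
cat > h.py <<'E'
from rig import arm,cams
import cv2,numpy as np
from scipy.spatial.transform import Rotation as R
def pose():
    s=arm.get_state();w,x,y,z=s['orientation'];return s,np.array(s['ee_pos']),R.from_quat([x,y,z,w])
def go(grasp,yaw):
    """tool-frame shift/turn to put grasp point at `grasp`, tool down, tool x at world angle yaw (deg)"""
    s,p,r=pose()
    t=np.array(grasp)+[0,0,arm.pinch_z]
    rt=R.from_euler('z',yaw,degrees=True)*R.from_euler('x',180,degrees=True)
    d=r.inv().apply(t-p);a=np.degrees((r.inv()*rt).as_rotvec())
    print('shift mm',np.round(d*1000,1),'turn',np.round(a,2),'tool yaw',np.round(np.degrees(np.arctan2(*r.as_matrix()[[1,0],0])),2))
def marks(c,things,n=2):
    for t in things:
        print(c,t,[(np.round(d['location'],4).tolist(),round(d['conf'],2)) for d in cams.mark_of(c,t)[:n]])
def pix(c,P,info=None):
    i=info or cams.camera_info(c);E=np.array(i['extrinsics']);K=np.array(i['intrinsics'])
    q=(np.atleast_2d(P)-E[:3,3])@E[:3,:3]*[1,-1,-1];q=q@K.T;return q[:,:2]/q[:,2:]
E
python3 - <<'E'
from h import *
s,p,r=pose();i=cams.camera_info('wrist');E=np.array(i['extrinsics'])
print('cam in tool',r.inv().apply(E[:3,3]-p).round(3),'look',r.inv().apply(-E[:3,2]).round(3),i['intrinsics'],[k for k in i])
go([0.5,-0.15,0.22],54)
E
```

```text
cam in tool [ 0.078 -0.001  0.02 ] look [-0.266 -0.001  0.964] [[416.22274014   0.         323.68607906]
 [  0.         416.22274014 240.5746276 ]
 [  0.           0.           1.        ]] ['intrinsics', 'extrinsics']
shift mm [ 382.6 -294.9    4.3] turn [  0.     0.   -27.83] tool yaw 26.17
```

>>> jog_arm([
  {"tx": 0.06,"ty": -0.045,"tz": 0,"az": -5},
  {"tx": 0.1,"ty": -0.08,"tz": 0,"az": -10},
  {"tx": 0.15,"ty": -0.115,"tz": 0,"az": -16},
  {"tx": 0.2,"ty": -0.15,"tz": 0,"az": -22},
  {"tx": 0.25,"ty": -0.19,"tz": 0,"az": -27.8},
])

```text
validation failed for argument at $.mo...
```

```bash
python3 - <<'E'
from h import *
go([0.5,-0.15,0.22],54)
E
```

```text
shift mm [ 382.6 -294.9    4.3] turn [  0.     0.   -27.83] tool yaw 26.17
```

>>> jog_arm([
  {"hand": 0.094,"tx": 0.06,"ty": -0.045,"tz": 0,"ax": 0,"ay": 0,"az": -5},
  {"hand": 0.094,"tx": 0.1,"ty": -0.08,"tz": 0,"ax": 0,"ay": 0,"az": -10},
  {"hand": 0.094,"tx": 0.15,"ty": -0.115,"tz": 0,"ax": 0,"ay": 0,"az": -16},
  {"hand": 0.094,"tx": 0.2,"ty": -0.15,"tz": 0,"ax": 0,"ay": 0,"az": -22},
  {"hand": 0.094,"tx": 0.25,"ty": -0.19,"tz": 0,"ax": 0,"ay": 0,"az": -27.8},
])

```text
time_s: 1.52
ee_pos: [0.4272, -0.3023, 0.4049]
orientation: [0.0, 0.89, 0.455, 0.0]
force: [0.6, -0.4, 0.4]
opening: 1.0
grasp_force: 0.0
```

```bash
python3 - <<'E'
from h import *
go([0.5,-0.15,0.22],54)
E
```

```text
shift mm [166.1 -30.2   4.5] turn [0.05 0.   0.15] tool yaw 54.15
```

>>> jog_arm([
  {"hand": 0.094,"tx": 0.06,"ty": -0.01,"tz": 0,"ax": 0,"ay": 0,"az": 0},
  {"hand": 0.094,"tx": 0.12,"ty": -0.02,"tz": 0,"ax": 0,"ay": 0,"az": 0},
  {"hand": 0.094,"tx": 0.16,"ty": -0.03,"tz": 0,"ax": 0,"ay": 0,"az": 0},
  {"hand": 0.094,"tx": 0.16,"ty": -0.03,"tz": 0,"ax": 0,"ay": 0,"az": 0},
])

```text
time_s: 2.02
ee_pos: [0.497, -0.155, 0.4048]
orientation: [0.0, 0.89, 0.456, 0.0]
force: [-0.5, 0.6, 1.0]
opening: 0.999
grasp_force: 0.0
```

```bash
python3 - <<'E'
from h import *
im=cams.read_camera('wrist');cv2.imwrite('pics/w1.png',im[:,:,::-1])
marks('wrist',['cradle','stop_arm_knob','stop_arm_hinge','cradle_seat','cradle_stop'])
print(pix('wrist',[[.518,-.0975,.094]]),pose()[1])
E
```

```text
wrist cradle [([0.545, -0.0934, -0.001], 0.93), ([0.5148, -0.0985, 0.0943], 0.23)]
wrist stop_arm_knob [([0.5162, -0.1002, 0.093], 0.62), ([0.3734, -0.0196, -0.0007], 0.22)]
wrist stop_arm_hinge [([0.5201, -0.1659, 0.0412], 0.97)]
wrist cradle_seat [([0.5495, -0.0941, 0.0489], 0.58)]
wrist cradle_stop [([0.5483, -0.0936, 0.0], 0.73), ([0.5622, -0.1537, 0.0429], 0.71)]
[[298.57888185 151.44704917]] [ 0.49605967 -0.15823334  0.40466537]
```

View pics/w1.png

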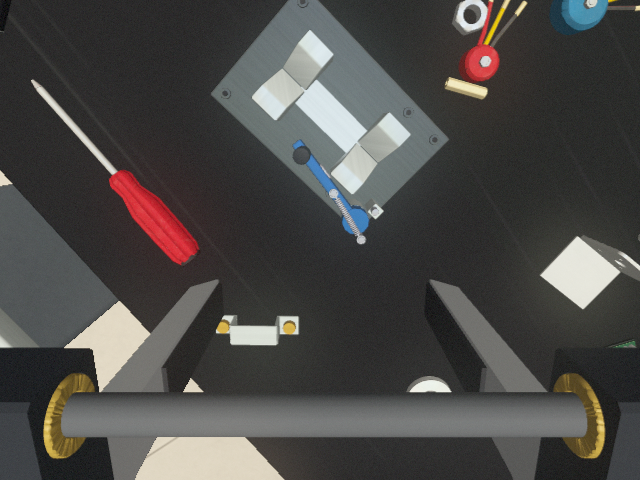

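The wrist view shows the plate corners at about (211,95) and (448,140), the black knob at (302,155) and the hinge at (354,219). The arm is folded and nothing stands in its way.

```bash
cat >> h.py <<'E'
def back(c,px,z):
    i=cams.camera_info(c);E=np.array(i['extrinsics']);K=np.array(i['intrinsics'])
    d=np.linalg.inv(K)@np.r_[px,1.]*[1,-1,-1];d=E[:3,:3]@d
    return E[:3,3]+d*(z-E[2,3])/d[2]
E
python3 - <<'E'
from h import *
L=back('wrist',(211,95),.012);Rr=back('wrist',(448,140),.012)
print(L,Rr,'centre',(L+Rr)/2, np.linalg.norm(L-Rr),'exp',np.hypot(116,176))
# left corner=(-x,+y), right=(+x,-y)
d=Rr-L;print('yaw',np.degrees(np.arctan2(d[1],d[0])-np.arctan2(-176,116)))
print('knob',back('wrist',(302,155),.093))
go([.516,-.0985,.088],54)
E
```

```text
[ 0.47963126 -0.0172583   0.012     ] [ 0.62213645 -0.16750612  0.012     ] centre [ 0.55088385 -0.09238221  0.012     ] 0.20708002038747947 exp 210.78899402008636
yaw 10.096501509542616
knob [ 0.51837211 -0.10081143  0.093     ]
shift mm [ 60.  -19.1 136.3] turn [ 0.    0.01 -0.14] tool yaw 53.86
```

>>> jog_arm([
  {"hand": 0.06,"tx": 0.055,"ty": -0.018,"tz": 0,"ax": 0,"ay": 0,"az": 0},
  {"hand": 0.05,"tx": 0.06,"ty": -0.019,"tz": 0.05,"ax": 0,"ay": 0,"az": 0},
  {"hand": 0.05,"tx": 0.06,"ty": -0.019,"tz": 0.1,"ax": 0,"ay": 0,"az": 0},
  {"hand": 0.05,"tx": 0.06,"ty": -0.019,"tz": 0.124,"ax": 0,"ay": 0,"az": 0},
  {"hand": 0.05,"tx": 0.06,"ty": -0.019,"tz": 0.124,"ax": 0,"ay": 0,"az": 0},
])

```text
time_s: 2.95
ee_pos: [0.5154, -0.0979, 0.2786]
orientation: [-0.002, 0.891, 0.453, -0.002]
force: [-0.7, -0.6, 0.5]
opening: 0.539
grasp_force: 0.0
```

```bash
python3 - <<'E'
from h import *
im=cams.read_camera('wrist');cv2.imwrite('pics/w2.png',im[:,:,::-1])
marks('wrist',['stop_arm_knob'])
go([.517,-.100,.090],54)
E
```

```text
wrist stop_arm_knob [([0.5177, -0.1016, 0.093], 0.61), ([0.5455, -0.0921, -0.0016], 0.53)]
shift mm [-1.3  1.3 11.3] turn [ 0.08 -0.02 -0.09] tool yaw 53.91
```

View pics/w2.png

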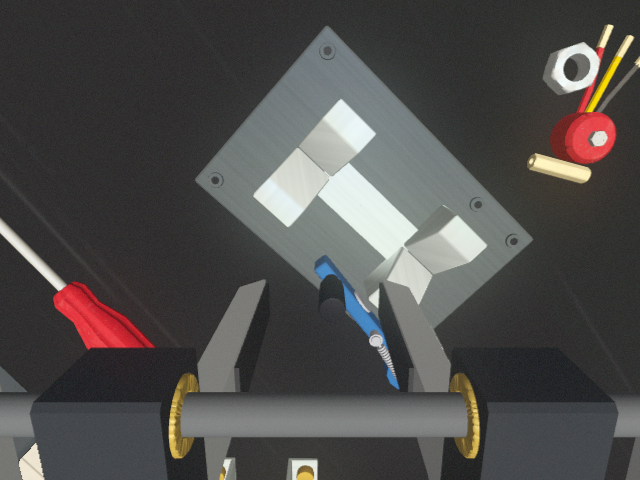

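The knob at (331,290) lies between the fingers. The plate corners show at (327,27), (196,180) and (531,240). I'll grip the knob next.

```bash
cat >> h.py <<'E'
def fitplate(px,loc,z):
    W=np.array([back('wrist',p,z)[:2] for p in px]);L=np.array(loc)/1000.
    a=W-W.mean(0);b=L-L.mean(0)
    th=np.arctan2((b[:,0]*a[:,1]-b[:,1]*a[:,0]).sum(),(a*b).sum());c,s=np.cos(th),np.sin(th);M=np.array([[c,-s],[s,c]])
    o=W.mean(0)-M@L.mean(0);print('origin',o.round(4),'yaw',np.degrees(th).round(2),'res mm',((W-o-L@M.T)*1000).round(1).tolist());return o,np.degrees(th)
E
python3 - <<'E'
from h import *
fitplate([(327,27),(196,180),(531,240)],[(58,88),(-58,88),(58,-88)],.012)
E
```

```text
origin [ 0.5543 -0.0899] yaw 10.33 res mm [[-0.7, -0.2], [1.2, -0.4], [-0.6, 0.6]]
```

>>> jog_arm([
  {"hand": 0.05,"tx": -0.001,"ty": 0.001,"tz": 0.01,"ax": 0,"ay": 0,"az": 0},
  {"hand": 0.0,"tx": -0.001,"ty": 0.001,"tz": 0.01,"ax": 0,"ay": 0,"az": 0},
  {"hand": 0.0,"tx": -0.001,"ty": 0.001,"tz": 0.01,"ax": 0,"ay": 0,"az": 0},
  {"hand": 0.0,"tx": -0.001,"ty": 0.001,"tz": 0.01,"ax": 0,"ay": 0,"az": 0},
  {"hand": 0.0,"tx": -0.001,"ty": 0.001,"tz": 0.01,"ax": 0,"ay": 0,"az": 0},
], newtons=10)

```text
time_s: 3.68
ee_pos: [0.5166, -0.0988, 0.2709]
orientation: [0.0, 0.891, 0.454, 0.0]
force: [0.3, -1.2, 0.3]
opening: 0.141
grasp_force: 0.5
```

>>> jog_arm([
  {"hand": 0.0,"tx": 0,"ty": 0,"tz": 0,"ax": 0,"ay": 0,"az": 0},
  {"hand": 0.0,"tx": 0.009,"ty": 0.014,"tz": 0,"ax": 0,"ay": 0,"az": 0},
  {"hand": 0.0,"tx": 0.0145,"ty": 0.03,"tz": 0,"ax": 0,"ay": 0,"az": 0},
  {"hand": 0.0,"tx": 0.016,"ty": 0.046,"tz": 0,"ax": 0,"ay": 0,"az": 0},
  {"hand": 0.0,"tx": 0.0135,"ty": 0.0625,"tz": 0,"ax": 0,"ay": 0,"az": 0},
], newtons=10)

```text
time_s: 4.3
ee_pos: [0.5754, -0.1245, 0.2705]
orientation: [-0.001, 0.891, 0.454, -0.0]
force: [-0.4, 1.8, 1.4]
opening: 0.123
grasp_force: 10.0
```

```bash
python3 - <<'E'
from h import *
s,p,r=pose();print(p,s['force'],s['opening'],s['grasp_force'])
d=p[:2]-[.5216,-.167];print(np.hypot(*d),np.degrees(np.arctan2(d[1],d[0])))
go([.5885,-.1548,.0905],54)
E
```

```text
[ 0.57543882 -0.12453118  0.27048224] [-0.44041156  1.7895925   1.35997477] 0.12284164466521004 10.000252473828368
0.06857272949043024 38.26687701057522
shift mm [-16.8  28.4  -0.5] turn [-0.07 -0.02 -0.  ] tool yaw 54.0
```

>>> jog_arm([
  {"hand": 0.0,"tx": -0.0065,"ty": 0.015,"tz": 0,"ax": 0,"ay": 0,"az": 0},
  {"hand": 0.0,"tx": -0.0165,"ty": 0.0285,"tz": 0,"ax": 0,"ay": 0,"az": 0},
  {"hand": 0.0,"tx": -0.0185,"ty": 0.0305,"tz": 0,"ax": 0,"ay": 0,"az": 0},
  {"hand": 0.0,"tx": -0.0185,"ty": 0.0305,"tz": 0,"ax": 0,"ay": 0,"az": 0},
], newtons=10)

```text
time_s: 4.8
ee_pos: [0.5879, -0.1564, 0.2699]
orientation: [-0.005, 0.891, 0.453, -0.001]
force: [-5.5, 11.6, 7.4]
opening: 0.124
grasp_force: 10.0
```

```bash
python3 - <<'E'
from h import *
s,p,r=pose();print(p,s['force'],s['opening'],s['grasp_force'])
d=p[:2]-[.5216,-.167];print(np.hypot(*d),np.degrees(np.arctan2(d[1],d[0])))
E
```

```text
[ 0.58790115 -0.15639225  0.26994055] [-5.4666545  11.60291557  7.39192676] 0.12397508200692582 10.000883803004399
0.06714437230170126 9.089912717702271
```

>>> jog_arm([
  {"hand": 0.0,"tx": 0.002,"ty": -0.002,"tz": 0,"ax": 0,"ay": 0,"az": 0},
  {"hand": 0.04,"tx": 0.002,"ty": -0.002,"tz": 0,"ax": 0,"ay": 0,"az": 0},
  {"hand": 0.04,"tx": 0.002,"ty": -0.002,"tz": 0,"ax": 0,"ay": 0,"az": 0},
  {"hand": 0.04,"tx": 0.002,"ty": -0.002,"tz": -0.06,"ax": 0,"ay": 0,"az": 0},
  {"hand": 0.094,"tx": 0.002,"ty": -0.002,"tz": -0.12,"ax": 0,"ay": 0,"az": 0},
])

```text
time_s: 5.42
ee_pos: [0.5882, -0.1553, 0.3916]
orientation: [-0.0, 0.891, 0.454, -0.0]
force: [0.5, 0.1, -0.4]
opening: 0.495
grasp_force: 0.0
```

```bash
python3 - <<'E'
from h import *
s,p,r=pose();print(p,s['force'],s['opening'])
# camera-friendly standoff: grasp point behind cradle along tool -x
go([.545,-.16,.21],75)
E
```

```text
[ 0.58822076 -0.15528285  0.39155236] [ 0.52647004  0.09431392 -0.35926188] 0.49490629457126334
shift mm [-29.3 -32.2   1.2] turn [-6.000e-02  1.000e-02 -2.106e+01] tool yaw 53.94
```

>>> jog_arm([
  {"hand": 0.094,"tx": -0.015,"ty": -0.016,"tz": 0,"ax": 0,"ay": 0,"az": -10},
  {"hand": 0.094,"tx": -0.03,"ty": -0.032,"tz": 0,"ax": 0,"ay": 0,"az": -20.5},
  {"hand": 0.094,"tx": -0.03,"ty": -0.032,"tz": 0,"ax": 0,"ay": 0,"az": -21},
  {"hand": 0.094,"tx": -0.03,"ty": -0.032,"tz": 0,"ax": 0,"ay": 0,"az": -21},
])

```text
time_s: 5.92
ee_pos: [0.5452, -0.1605, 0.3908]
orientation: [0.0, 0.794, 0.608, 0.0]
force: [-0.4, 0.6, -0.0]
opening: 0.92
grasp_force: 0.0
```

```bash
python3 - <<'E'
from h import *
im=cams.read_camera('wrist');cv2.imwrite('pics/w3.png',im[:,:,::-1])
marks('wrist',['stop_arm_knob','cradle','cradle_seat','cradle_stop','stop_arm_hinge'])
go([.594-.27*.04,.246-.04,.21],74.4); print(pose()[0]['q'])
E
```

```text
wrist stop_arm_knob []
wrist cradle [([0.5459, -0.0936, -0.0025], 0.84)]
wrist cradle_seat [([0.5527, -0.0887, 0.048], 0.74), ([0.4739, -0.3819, 0.0004], 0.68)]
wrist cradle_stop [([0.566, -0.157, 0.0431], 0.92)]
wrist stop_arm_hinge []
shift mm [ 3.635e+02 -5.830e+01  1.000e-01] turn [-0.01 -0.01  0.56] tool yaw 74.96
[-4.85192588e-01  6.83228245e-02  1.78279715e+00  5.35847270e-05
  1.29067197e+00 -2.22669165e-01]
```

View pics/w3.png

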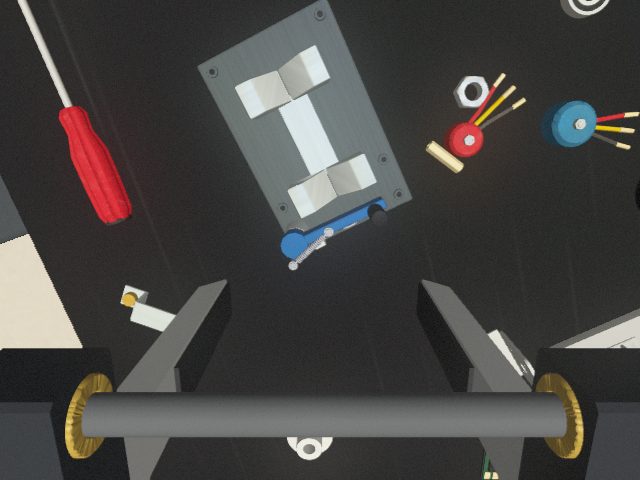

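The stop arm now lies straight across the V's end, with the hinge at (292,244), the knob at (377,212) and the plate corners at (198,66) and (411,198). I'll move to the tray.

```bash
python3 - <<'E'
from h import *
fitplate([(326,-1),(198,66),(411,198)],[(58,88),(-58,88),(58,-88)],.012)
E
```

```text
origin [ 0.5511 -0.0882] yaw 10.36 res mm [[-0.8, -1.9], [1.9, -0.7], [-1.2, 2.6]]
```

>>> jog_arm([
  {"hand": 0.094,"tx": 0.06,"ty": -0.01,"tz": 0,"ax": 0,"ay": 0,"az": 0},
  {"hand": 0.094,"tx": 0.12,"ty": -0.02,"tz": 0,"ax": 0,"ay": 0,"az": 0},
  {"hand": 0.094,"tx": 0.18,"ty": -0.03,"tz": 0,"ax": 0,"ay": 0,"az": 0},
  {"hand": 0.094,"tx": 0.24,"ty": -0.04,"tz": 0,"ax": 0,"ay": 0,"az": 0},
  {"hand": 0.094,"tx": 0.28,"ty": -0.045,"tz": 0,"ax": 0,"ay": 0,"az": 0.5},
])

```text
time_s: 6.85
ee_pos: [0.5739, 0.1246, 0.3907]
orientation: [-0.0, 0.796, 0.606, 0.0]
force: [-0.5, 0.6, 0.2]
opening: 0.999
grasp_force: 0.0
```

```bash
python3 - <<'E'
from h import *
im=cams.read_camera('wrist');cv2.imwrite('pics/w4.png',im[:,:,::-1])
marks('wrist',['lens','lens_mount','tray'])
print(pose()[1])
go([.594,.246,.21],74.4)
E
```

```text
wrist lens [([0.4029, 0.1547, 0.0119], 0.94), ([0.595, 0.244, 0.0305], 0.79)]
wrist lens_mount [([0.5778, 0.1836, 0.0316], 0.92), ([0.4449, 0.1754, 0.0115], 0.81)]
wrist tray []
[0.57400801 0.12229955 0.39048639]
shift mm [124.6 -13.7   0. ] turn [-0.01  0.03  0.15] tool yaw 74.55
```

View pics/w4.png

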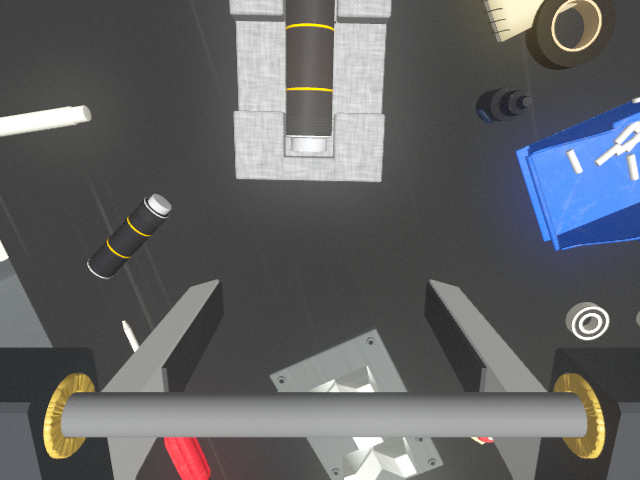

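```bash
python3 - <<'E'
from h import *
im=cv2.imread('pics/w4.png')[0:290,70:400];cv2.imwrite('pics/c5.png',cv2.resize(im,None,fx=2,fy=2,interpolation=cv2.INTER_CUBIC))
a=back('wrist',(310.5,26),.051);b=back('wrist',(309.5,89),.051);e=back('wrist',(309,139),.033+.0145)
print(a,b,(a+b)/2,np.linalg.norm(a-b),np.degrees(np.arctan2(*(a-b)[[1,0]])),'mount',e)
E
```

```text
[0.60377821 0.26562466 0.051     ] [0.59167146 0.22601626 0.051     ] [0.59772483 0.24582046 0.051     ] 0.04141737347878971 73.0036390397159 mount [0.58145471 0.1922494  0.0475    ]
```

View pics/c5.png

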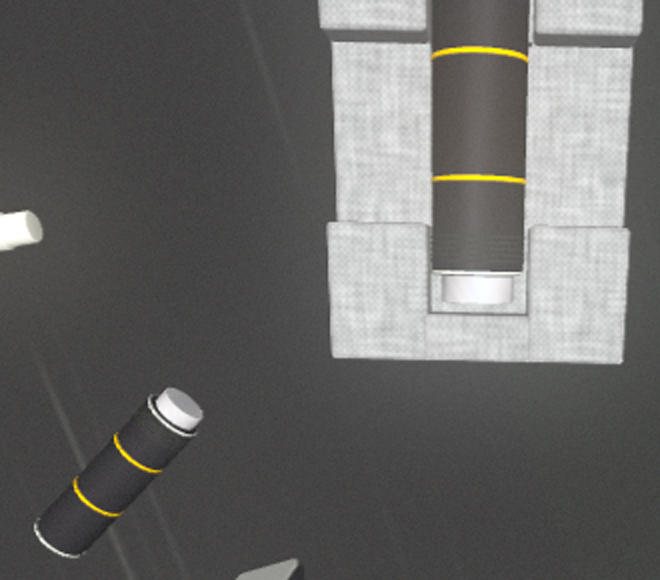

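The crop shows the tray lens with its rings 42 mm apart and its steel mount towards the cradle, so it's the larger one. The one at lower left on the bench is smaller. I'll grasp the tray lens.

```bash
python3 - <<'E'
from h import *
go([.596,.245,.034],73.6)
E
```

```text
shift mm [124.2 -11.5 176. ] turn [-0.01  0.03  0.95] tool yaw 74.55
```

>>> jog_arm([
  {"hand": 0.094,"tx": 0.06,"ty": -0.007,"tz": 0,"ax": 0,"ay": 0,"az": 0.5},
  {"hand": 0.094,"tx": 0.12,"ty": -0.014,"tz": 0,"ax": 0,"ay": 0,"az": 1},
  {"hand": 0.094,"tx": 0.124,"ty": -0.0155,"tz": 0.05,"ax": 0,"ay": 0,"az": 1},
  {"hand": 0.094,"tx": 0.124,"ty": -0.0155,"tz": 0.1,"ax": 0,"ay": 0,"az": 1},
  {"hand": 0.094,"tx": 0.124,"ty": -0.0155,"tz": 0.1,"ax": 0,"ay": 0,"az": 1},
])

```text
time_s: 7.68
ee_pos: [0.591, 0.2438, 0.2859]
orientation: [-0.002, 0.802, 0.597, -0.005]
force: [0.3, -0.3, 0.6]
opening: 1.0
grasp_force: 0.0
```

```bash
python3 - <<'E'
from h import *
im=cams.read_camera('wrist');cv2.imwrite('pics/w6.png',im[:,:,::-1])
marks('wrist',['lens','lens_mount'])
print(pose()[1])
go([.596,.245,.034],73.6)
E
```

```text
wrist lens [([0.5958, 0.2447, 0.0278], 0.9)]
wrist lens_mount [([0.5777, 0.1832, 0.0319], 0.85)]
[0.59343362 0.24477771 0.29332076]
shift mm [ 0.8  2.1 78.9] turn [ 0.2  -0.1  -0.21] tool yaw 73.39
```

View pics/w6.png

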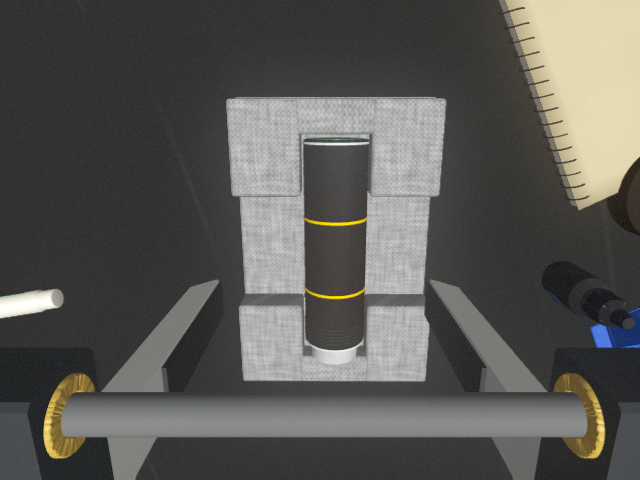

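```bash
python3 - <<'E'
from h import *
a=back('wrist',(336.5,221),.051);b=back('wrist',(335,295),.051);m=(a+b)/2
print(a,b,m,np.linalg.norm(a-b),np.degrees(np.arctan2(*(a-b)[[1,0]])))
go([m[0],m[1],.034],73.2)
E
```

```text
[0.6089748  0.27071986 0.051     ] [0.59599777 0.22915651 0.051     ] [0.60248628 0.24993818 0.051     ] 0.043542109325944815 72.66043759449066
shift mm [ 7.4  6.9 79. ] turn [ 0.19 -0.11  0.19] tool yaw 73.39
```

```bash
python3 - <<'E'
from h import *
s,p,r=pose();im=cams.read_camera('wrist')
hsv=cv2.cvtColor(im,cv2.COLOR_RGB2HSV);m=cv2.inRange(hsv,(20,150,120),(35,255,255));m[:,:240]=0;m[:,440:]=0;m[340:]=0
n,l,st,c=cv2.connectedComponentsWithStats(m)
px=sorted([tuple(c[k]) for k in range(1,n) if st[k,4]>40],key=lambda q:q[1]);print(px)
P=[back('wrist',q,.050) for q in px[:2]];m=(P[0]+P[1])/2
print(P,m,np.linalg.norm(P[0]-P[1]),np.degrees(np.arctan2(*(P[0]-P[1])[[1,0]])))
marks('wrist',['lens','lens_mount'])
go([m[0],m[1],.034],73.4)
E
```

```text
[(np.float64(326.8191489361702), np.float64(224.88297872340425)), (np.float64(326.30285714285714), np.float64(295.09714285714284))]
[array([0.60353347, 0.27008279, 0.05      ]), array([0.59137549, 0.23019597, 0.05      ])] [0.59745448 0.25013938 0.05      ] 0.04169861332110625 73.04815740974117
wrist lens [([0.5939, 0.2439, 0.0287], 0.76)]
wrist lens_mount [([0.5773, 0.1836, 0.0283], 0.97)]
shift mm [ 5.7  2.4 79.2] turn [ 0.23 -0.13  0.03] tool yaw 73.44
```

>>> jog_arm([
  {"hand": 0.094,"tx": 0.003,"ty": 0.002,"tz": 0.03,"ax": 0,"ay": 0,"az": 0},
  {"hand": 0.094,"tx": 0.003,"ty": 0.002,"tz": 0.06,"ax": 0,"ay": 0,"az": 0},
  {"hand": 0.094,"tx": 0.003,"ty": 0.002,"tz": 0.079,"ax": 0,"ay": 0,"az": 0},
  {"hand": 0.094,"tx": 0.003,"ty": 0.002,"tz": 0.079,"ax": 0,"ay": 0,"az": 0},
  {"hand": 0.05,"tx": 0.003,"ty": 0.002,"tz": 0.079,"ax": 0,"ay": 0,"az": 0},
])

```text
time_s: 8.6
ee_pos: [0.5957, 0.248, 0.2132]
orientation: [0.001, 0.801, 0.598, 0.001]
force: [0.7, 0.1, 0.5]
opening: 0.926
grasp_force: 0.0
```

>>> jog_arm([
  {"hand": 0.03,"tx": 0,"ty": 0,"tz": 0,"ax": 0,"ay": 0,"az": 0},
  {"hand": 0.03,"tx": 0,"ty": 0,"tz": 0,"ax": 0,"ay": 0,"az": 0},
  {"hand": 0.03,"tx": 0,"ty": 0,"tz": 0,"ax": 0,"ay": 0,"az": 0},
  {"hand": 0.03,"tx": 0,"ty": 0,"tz": 0,"ax": 0,"ay": 0,"az": 0},
], newtons=15)

```text
time_s: 9.1
ee_pos: [0.595, 0.2479, 0.2118]
orientation: [0.0, 0.801, 0.598, 0.0]
force: [0.0, -0.6, 0.1]
opening: 0.504
grasp_force: 0.0
```

```bash
python3 - <<'E'
from h import *
s,p,r=pose();print(p,s['force'],s['moment'],s['opening'],s['grasp_force'])
E
```

```text
[0.59500334 0.24787196 0.21176397] [ 0.03050768 -0.63880801  0.11954265] [ 0.02086909 -0.09406332  0.00290717] 0.5041398236711503 0.0
```

>>> jog_arm([
  {"hand": 0.02,"tx": 0,"ty": 0,"tz": -0.0015,"ax": 0,"ay": 0,"az": 0},
  {"hand": 0.02,"tx": 0,"ty": 0,"tz": -0.0015,"ax": 0,"ay": 0,"az": 0},
  {"hand": 0.02,"tx": 0,"ty": 0,"tz": -0.0015,"ax": 0,"ay": 0,"az": 0},
  {"hand": 0.02,"tx": 0,"ty": 0,"tz": -0.0015,"ax": 0,"ay": 0,"az": 0},
], newtons=20)

```text
time_s: 9.6
ee_pos: [0.595, 0.2479, 0.2132]
orientation: [-0.0, 0.801, 0.598, 0.0]
force: [0.2, -0.5, 0.9]
opening: 0.38
grasp_force: 20.0
```

>>> jog_arm([
  {"hand": 0.02,"tx": 0,"ty": 0,"tz": 0,"ax": 0,"ay": 0,"az": 0},
  {"hand": 0.02,"tx": 0,"ty": 0,"tz": -0.02,"ax": 0,"ay": 0,"az": 0},
  {"hand": 0.02,"tx": 0,"ty": 0,"tz": -0.06,"ax": 0,"ay": 0,"az": 0},
  {"hand": 0.02,"tx": 0,"ty": 0,"tz": -0.11,"ax": 0,"ay": 0,"az": 0},
  {"hand": 0.02,"tx": 0,"ty": 0,"tz": -0.12,"ax": 0,"ay": 0,"az": 0},
], newtons=40)

```text
time_s: 10.22
ee_pos: [0.596, 0.2482, 0.3386]
orientation: [0.002, 0.801, 0.598, 0.004]
force: [-0.4, -0.0, -1.7]
opening: 0.376
grasp_force: 40.0
```

```bash
python3 - <<'E'
from h import *
s,p,r=pose();print(p,s['force'],s['moment'],s['opening'],s['grasp_force'])
th=np.radians(100.3);y=np.array([np.cos(th),np.sin(th)])
seat=np.array([.5535,-.0895])
print(seat+.01*y)
go([*(seat+.01*y),.130],100.3)
E
```

```text
[0.59599249 0.24816197 0.33860982] [-0.36324165 -0.04224148 -1.69857628] [-0.08513069 -0.10263158 -0.04747479] 0.37567852104613325 39.99922513961792
[ 0.55171198 -0.07966115]
shift mm [-327.    50.6   27.2] turn [  0.48  -0.14 -26.82] tool yaw 73.48
```

>>> jog_arm([
  {"hand": 0.02,"tx": -0.03,"ty": 0.005,"tz": 0,"ax": 0,"ay": 0,"az": -3},
  {"hand": 0.02,"tx": -0.085,"ty": 0.013,"tz": 0,"ax": 0,"ay": 0,"az": -8},
  {"hand": 0.02,"tx": -0.14,"ty": 0.022,"tz": 0,"ax": 0,"ay": 0,"az": -13},
  {"hand": 0.02,"tx": -0.195,"ty": 0.03,"tz": 0,"ax": 0,"ay": 0,"az": -18},
  {"hand": 0.02,"tx": -0.25,"ty": 0.039,"tz": 0,"ax": 0,"ay": 0,"az": -23},
])

```text
time_s: 10.85
ee_pos: [0.5602, -0.0044, 0.332]
orientation: [-0.001, 0.665, 0.747, -0.001]
force: [0.6, -0.5, -1.7]
opening: 0.375
grasp_force: 40.0
```

```bash
python3 - <<'E'
from h import *
go([.5517,-.0797,.130],100.3)
E
```

```text
shift mm [-73.8 -17.1  21.5] turn [-0.11 -0.04 -3.65] tool yaw 96.65
```

>>> jog_arm([
  {"hand": 0.02,"tx": -0.03,"ty": -0.007,"tz": 0.005,"ax": 0,"ay": 0,"az": -2},
  {"hand": 0.02,"tx": -0.06,"ty": -0.014,"tz": 0.015,"ax": 0,"ay": 0,"az": -3.5},
  {"hand": 0.02,"tx": -0.072,"ty": -0.017,"tz": 0.02,"ax": 0,"ay": 0,"az": -3.5},
  {"hand": 0.02,"tx": -0.072,"ty": -0.017,"tz": 0.02,"ax": 0,"ay": 0,"az": -3.5},
  {"hand": 0.02,"tx": -0.072,"ty": -0.017,"tz": 0.02,"ax": 0,"ay": 0,"az": -3.5},
])

```text
time_s: 11.48
ee_pos: [0.5526, -0.0755, 0.3132]
orientation: [-0.0, 0.643, 0.766, 0.0]
force: [0.8, 0.4, -1.6]
opening: 0.377
grasp_force: 40.0
```

```bash
python3 - <<'E'
from h import *
s,p,r=pose();print(p,s['force'],s['moment'])
im=cams.read_camera('wrist');cv2.imwrite('pics/w7.png',im[:,:,::-1])
marks('wrist',['lens','cradle','cradle_seat'])
for c in ['scene','side']:
    cams.read_camera(c);marks(c,['lens','lens_mount','cradle','cradle_stop','stop_arm_knob'])
go([.5517,-.0797,.130],100.3)
E
```

```text
[ 0.55263207 -0.07550128  0.31320544] [ 0.77991886  0.4084058  -1.61659053] [ 0.00491625 -0.09299464 -0.02547479]
wrist lens [([0.5489, -0.0797, 0.1279], 0.58)]
wrist cradle []
wrist cradle_seat []
scene lens [([0.5552, -0.0777, 0.1293], 0.94), ([0.4017, 0.1529, 0.0144], 0.71)]
scene lens_mount [([0.4434, 0.1791, 0.0146], 0.89), ([0.5657, -0.1417, 0.1309], 0.72)]
scene cradle [([0.5549, -0.0914, 0.0008], 0.7)]
scene cradle_stop [([0.5612, -0.154, 0.0458], 0.73), ([0.3738, -0.2084, 0.0011], 0.54)]
scene stop_arm_knob [([0.588, -0.1541, 0.0964], 0.49)]
side lens [([0.5519, -0.0744, 0.1349], 0.68), ([0.4048, 0.1555, 0.0134], 0.68)]
side lens_mount [([0.4399, 0.1805, 0.0097], 0.75), ([0.5594, -0.1425, 0.135], 0.6)]
side cradle [([0.5535, -0.0877, -0.0001], 0.63)]
side cradle_stop [([0.5632, -0.1566, 0.049], 0.79)]
side stop_arm_knob [([0.5862, -0.1539, 0.0942], 0.78)]
shift mm [-3.1 -1.4  2.7] turn [ 0.   -0.   -0.33] tool yaw 99.97
```

View pics/w7.png

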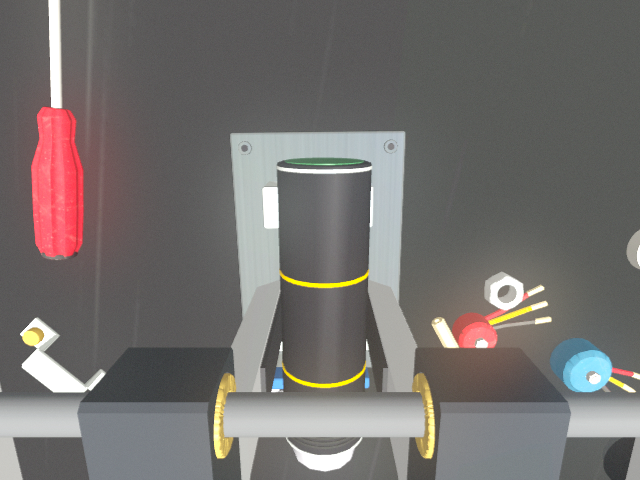

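The lens is held straight, with its axis at column 325. Below it are the plate's far edge, corners (231,132) and (405,132), and the rest, edges (263,207) and (373,207). I'll work out the lateral offset from those.

```bash
python3 - <<'E'
from h import *
s,p,r=pose();print('now',p)
A=back('wrist',(231.5,132),.012);B=back('wrist',(405,132),.012)
C=back('wrist',(263,207),.041);D=back('wrist',(373.5,207),.041)
d=B-A;print('plate w',np.linalg.norm(d),'yaw',np.degrees(np.arctan2(d[1],d[0])),'rest w',np.linalg.norm(C-D))
yaw=np.radians(10.2);ex=np.array([np.cos(yaw),np.sin(yaw)])
# ring centres of lens (top at axis z +18)
L=[back('wrist',q,.133+.016) for q in ((324,284),(324,380))]
print('x-lateral (cradle ex): plate',(A+B)[:2]@ex/2,'rest',(C+D)[:2]@ex/2,'lens',[l[:2]@ex for l in L],'tcp',p[:2]@ex)
print('mid corners',(A+B)/2)
print('nets cradle .5543,-.0897:',np.array([.5543,-.0897])@ex,'seat .5535,-.0895',np.array([.5535,-.0895])@ex,'stop',np.array([.5625,-.1555])@ex,'hinge+46',np.array([.5205,-.167])@ex+.046,'knob',np.array([.5871,-.154])@ex-.022)
go([.5517,-.0797,.130],100.3)
E
```

```text
now [ 0.55249911 -0.07640799  0.31314748]
plate w 0.1134454260805093 yaw 9.907572812589834 rest w 0.06794475700759364
x-lateral (cradle ex): plate 0.5274933327128121 rest 0.5274774955371228 lens [np.float64(0.5308873280449181), np.float64(0.530688343847689)] tcp 0.5302365137228041
mid corners [ 0.53648177 -0.00287812  0.012     ]
nets cradle .5543,-.0897: 0.5296551242906842 seat .5535,-.0895 0.5289031847523727 stop 0.5260733523630033 hinge+46 0.5287006623146199 knob 0.5285501914295261
shift mm [-3.1 -1.4  2.7] turn [ 0.   -0.   -0.33] tool yaw 99.97
```

>>> jog_arm([
  {"hand": 0.02,"tx": -0.003,"ty": -0.0025,"tz": 0.0,"ax": 0,"ay": 0,"az": -0.2},
  {"hand": 0.02,"tx": -0.003,"ty": -0.0025,"tz": 0.03,"ax": 0,"ay": 0,"az": -0.2},
  {"hand": 0.02,"tx": -0.003,"ty": -0.0025,"tz": 0.06,"ax": 0,"ay": 0,"az": -0.2},
  {"hand": 0.02,"tx": -0.003,"ty": -0.0025,"tz": 0.078,"ax": 0,"ay": 0,"az": -0.2},
  {"hand": 0.02,"tx": -0.003,"ty": -0.0025,"tz": 0.078,"ax": 0,"ay": 0,"az": -0.2},
])

```text
time_s: 12.9
ee_pos: [0.5501, -0.0797, 0.2339]
orientation: [-0.001, 0.642, 0.767, -0.001]
force: [-0.3, 0.4, -1.9]
opening: 0.375
grasp_force: 40.0
```

>>> jog_arm([
  {"hand": 0.02,"tx": 0,"ty": 0,"tz": 0.002,"ax": 0,"ay": 0,"az": 0},
  {"hand": 0.02,"tx": 0,"ty": 0,"tz": 0.004,"ax": 0,"ay": 0,"az": 0},
  {"hand": 0.02,"tx": 0,"ty": 0,"tz": 0.006,"ax": 0,"ay": 0,"az": 0},
  {"hand": 0.02,"tx": 0,"ty": 0,"tz": 0.006,"ax": 0,"ay": 0,"az": 0},
])

```text
time_s: 13.4
ee_pos: [0.5506, -0.0797, 0.2293]
orientation: [0.0, 0.642, 0.767, 0.0]
force: [-0.6, -0.1, -1.7]
opening: 0.371
grasp_force: 40.0
```

```bash
cat >> h.py <<'E'
def forces():
    s,p,r=pose();y=np.radians(10.2);ex=np.array([np.cos(y),np.sin(y),0]);ey=np.array([-np.sin(y),np.cos(y),0])
    f=np.array(s['force']);m=np.array(s['moment']);print('t',s['time_s'],'F cradle x,y,z',(f@ex).round(2),(f@ey).round(2),f[2].round(2),'M',(m@ex).round(2),(m@ey).round(2),m[2].round(2),'tcp',p.round(4),'cradle xy',(p@ex).round(4),(p@ey).round(4),'open',round(s['opening'],3),'grip',round(s['grasp_force'],1))
E
python3 -c "
from h import *
forces()"
```

```text
t 13.4 F cradle x,y,z -0.61 -0.04 -1.65 M -0.03 -0.11 0.01 tcp [ 0.5506 -0.0797  0.2293] cradle xy 0.5277 -0.176 open 0.371 grip 40.0
```

>>> jog_arm([
  {"hand": 0.02,"tx": -0.002,"ty": 0,"tz": 0,"ax": 0,"ay": 0,"az": 0},
  {"hand": 0.02,"tx": -0.0035,"ty": 0,"tz": 0,"ax": 0,"ay": 0,"az": 0},
  {"hand": 0.02,"tx": -0.005,"ty": 0,"tz": 0,"ax": 0,"ay": 0,"az": 0},
  {"hand": 0.02,"tx": -0.0065,"ty": 0,"tz": 0,"ax": 0,"ay": 0,"az": 0},
])

```text
time_s: 13.9
ee_pos: [0.5517, -0.0863, 0.2292]
orientation: [0.0, 0.642, 0.767, 0.0]
force: [-0.6, -0.3, -1.2]
opening: 0.376
grasp_force: 40.0
```

```bash
python3 -c "
from h import *
forces()"
```

```text
t 13.9 F cradle x,y,z -0.63 -0.24 -1.22 M -0.01 -0.14 0.0 tcp [ 0.5517 -0.0863  0.2292] cradle xy 0.5277 -0.1826 open 0.376 grip 40.0
```

>>> jog_arm([
  {"hand": 0.02,"tx": -0.001,"ty": 0,"tz": 0,"ax": 0,"ay": 0,"az": 0},
  {"hand": 0.02,"tx": -0.002,"ty": 0,"tz": 0,"ax": 0,"ay": 0,"az": 0},
  {"hand": 0.02,"tx": -0.0025,"ty": 0,"tz": 0,"ax": 0,"ay": 0,"az": 0},
])

```text
time_s: 14.28
ee_pos: [0.5522, -0.0887, 0.2292]
orientation: [0.0, 0.642, 0.767, -0.0]
force: [0.2, -0.4, -0.6]
opening: 0.373
grasp_force: 40.0
```

```bash
python3 -c "
from h import *
forces()"
```

```text
t 14.275 F cradle x,y,z 0.07 -0.46 -0.56 M -0.02 -0.1 0.01 tcp [ 0.5522 -0.0887  0.2292] cradle xy 0.5277 -0.185 open 0.373 grip 40.0
```

>>> jog_arm([
  {"hand": 0.02,"tx": -0.001,"ty": 0,"tz": 0,"ax": 0,"ay": 0,"az": 0},
  {"hand": 0.02,"tx": -0.002,"ty": 0,"tz": 0,"ax": 0,"ay": 0,"az": 0},
  {"hand": 0.02,"tx": -0.002,"ty": 0,"tz": 0,"ax": 0,"ay": 0,"az": 0},
])

```text
time_s: 14.65
ee_pos: [0.5524, -0.0901, 0.2289]
orientation: [-0.001, 0.642, 0.767, 0.0]
force: [-0.8, 4.8, -1.1]
opening: 0.372
grasp_force: 40.0
```

```bash
python3 -c "
from h import *
forces()"
```

```text
t 14.65 F cradle x,y,z 0.01 4.85 -1.13 M 0.75 -0.18 0.08 tcp [ 0.5524 -0.0901  0.2289] cradle xy 0.5277 -0.1865 open 0.372 grip 40.0
```

>>> jog_arm([
  {"hand": 0.02,"tx": 0,"ty": 0,"tz": 0.001,"ax": 0,"ay": 0,"az": 0},
  {"hand": 0.02,"tx": 0,"ty": 0,"tz": 0.002,"ax": 0,"ay": 0,"az": 0},
  {"hand": 0.02,"tx": 0,"ty": 0,"tz": 0.002,"ax": 0,"ay": 0,"az": 0},
])

```text
time_s: 15.02
ee_pos: [0.5524, -0.0901, 0.2272]
orientation: [-0.001, 0.642, 0.767, 0.0]
force: [-1.7, 5.1, 0.8]
opening: 0.374
grasp_force: 40.0
```

```bash
python3 -c "
from h import *
forces()"
```

```text
t 15.025 F cradle x,y,z -0.82 5.28 0.85 M 0.88 -0.0 0.13 tcp [ 0.5524 -0.0901  0.2272] cradle xy 0.5277 -0.1865 open 0.374 grip 40.0
```

>>> jog_arm([
  {"hand": 0.02,"tx": 0,"ty": 0,"tz": 0.001,"ax": 0,"ay": 0,"az": 0},
  {"hand": 0.02,"tx": 0,"ty": 0,"tz": 0.001,"ax": 0,"ay": 0,"az": 0},
  {"hand": 0.02,"tx": 0,"ty": 0,"tz": 0.001,"ax": 0,"ay": 0,"az": 0},
])

```text
time_s: 15.4
ee_pos: [0.5525, -0.0901, 0.2267]
orientation: [-0.001, 0.641, 0.767, -0.0]
force: [-3.1, 5.9, 4.6]
opening: 0.377
grasp_force: 40.0
```

```bash
python3 -c "
from h import *
forces()"
```

```text
t 15.4 F cradle x,y,z -1.97 6.34 4.56 M 1.04 0.27 0.17 tcp [ 0.5525 -0.0901  0.2267] cradle xy 0.5278 -0.1865 open 0.377 grip 40.0
```

>>> jog_arm([
  {"hand": 0.02,"tx": 0,"ty": -0.0004,"tz": 0.0005,"ax": 0,"ay": 0,"az": 0},
  {"hand": 0.02,"tx": 0,"ty": -0.0004,"tz": 0.0012,"ax": 0,"ay": 0,"az": 0},
  {"hand": 0.02,"tx": 0,"ty": -0.0004,"tz": 0.0012,"ax": 0,"ay": 0,"az": 0},
])

```text
time_s: 15.78
ee_pos: [0.5524, -0.0902, 0.2265]
orientation: [-0.001, 0.641, 0.767, 0.0]
force: [-5.3, 7.1, 9.9]
opening: 0.379
grasp_force: 40.0
```

```bash
python3 -c "
from h import *
forces()"
```

```text
t 15.775 F cradle x,y,z -4.0 7.93 9.91 M 1.37 0.67 0.16 tcp [ 0.5524 -0.0902  0.2265] cradle xy 0.5277 -0.1866 open 0.379 grip 40.0
```

>>> jog_arm([
  {"hand": 0.02,"tx": 0.0003,"ty": -0.001,"tz": 0.0,"ax": 0,"ay": 0,"az": 0},
  {"hand": 0.02,"tx": 0.0003,"ty": -0.001,"tz": 0.0007,"ax": 0,"ay": 0,"az": 0},
  {"hand": 0.02,"tx": 0.0003,"ty": -0.001,"tz": 0.0007,"ax": 0,"ay": 0,"az": 0},
])

```text
time_s: 16.15
ee_pos: [0.5518, -0.0901, 0.2263]
orientation: [0.0, 0.641, 0.767, 0.001]
force: [-3.2, 6.3, 10.9]
opening: 0.371
grasp_force: 40.0
```

```bash
python3 -c "
from h import *
forces()"
```

```text
t 16.15 F cradle x,y,z -2.0 6.78 10.94 M 1.37 0.34 0.2 tcp [ 0.5518 -0.0901  0.2263] cradle xy 0.5271 -0.1864 open 0.371 grip 40.0
```

>>> jog_arm([
  {"hand": 0.02,"tx": 0.0002,"ty": -0.0008,"tz": 0.0003,"ax": 0,"ay": 0,"az": 0},
  {"hand": 0.02,"tx": 0.0002,"ty": -0.0008,"tz": 0.0009,"ax": 0,"ay": 0,"az": 0},
  {"hand": 0.02,"tx": 0.0002,"ty": -0.0008,"tz": 0.0009,"ax": 0,"ay": 0,"az": 0},
])

```text
time_s: 16.52
ee_pos: [0.5515, -0.0901, 0.2262]
orientation: [0.001, 0.641, 0.767, 0.001]
force: [-3.9, 8.2, 14.3]
opening: 0.373
grasp_force: 40.0
```

```bash
python3 -c "
from h import *
forces()"
```

```text
t 16.525 F cradle x,y,z -2.43 8.75 14.33 M 1.46 0.29 0.28 tcp [ 0.5515 -0.0901  0.2262] cradle xy 0.5268 -0.1863 open 0.373 grip 40.0
```

>>> jog_arm([
  {"hand": 0.02,"tx": 0,"ty": -0.0004,"tz": 0.0001,"ax": 0,"ay": 0,"az": 0},
  {"hand": 0.02,"tx": 0,"ty": -0.0004,"tz": 0.0001,"ax": 0,"ay": 0,"az": 0},
  {"hand": 0.02,"tx": 0,"ty": -0.0004,"tz": 0.0001,"ax": 0,"ay": 0,"az": 0},
  {"hand": 0.02,"tx": 0,"ty": -0.0004,"tz": 0.0001,"ax": 0,"ay": 0,"az": 0},
])

```text
time_s: 17.02
ee_pos: [0.5513, -0.0901, 0.2262]
orientation: [0.001, 0.641, 0.767, 0.001]
force: [-3.2, 8.3, 13.1]
opening: 0.372
grasp_force: 40.0
```

```bash
python3 - <<'E'
from h import *
forces()
a=cams.read_camera('scene');marks('scene',['stop_arm_knob','lens','lens_mount','cradle_stop'])
b=cams.read_camera('side');marks('side',['stop_arm_knob','lens','lens_mount'])
c=np.hstack([cv2.resize(a[210:300,270:390],(400,300),interpolation=cv2.INTER_CUBIC),cv2.resize(b[215:305,240:360],(400,300),interpolation=cv2.INTER_CUBIC)])
w=cv2.resize(cams.read_camera('wrist'),(400,300))
cv2.imwrite('pics/f.png',np.vstack([c,np.hstack([w,w*0])])[:,:,::-1])
forces()
E
```

```text
t 17.025 F cradle x,y,z -1.65 8.77 13.12 M 1.5 0.06 0.24 tcp [ 0.5513 -0.0901  0.2262] cradle xy 0.5266 -0.1863 open 0.372 grip 40.0
scene stop_arm_knob [([0.588, -0.1564, 0.0947], 0.53)]
scene lens [([0.4027, 0.1564, 0.0176], 0.74), ([0.5537, -0.0928, 0.0417], 0.67)]
scene lens_mount [([0.4401, 0.1746, 0.0144], 0.89), ([0.5621, -0.1559, 0.0427], 0.61)]
scene cradle_stop [([0.5623, -0.1541, 0.0432], 0.79)]
side stop_arm_knob [([0.5867, -0.1565, 0.0956], 0.54)]
side lens [([0.5507, -0.0879, 0.0514], 0.81), ([0.4031, 0.1514, 0.0142], 0.81)]
side lens_mount [([0.5653, -0.1515, 0.0456], 0.77), ([0.3746, -0.2123, -0.0009], 0.63)]
t 17.525 F cradle x,y,z -1.2 9.55 13.79 M 1.5 0.04 0.24 tcp [ 0.5513 -0.0901  0.2262] cradle xy 0.5266 -0.1863 open 0.372 grip 40.0
```

View pics/f.png

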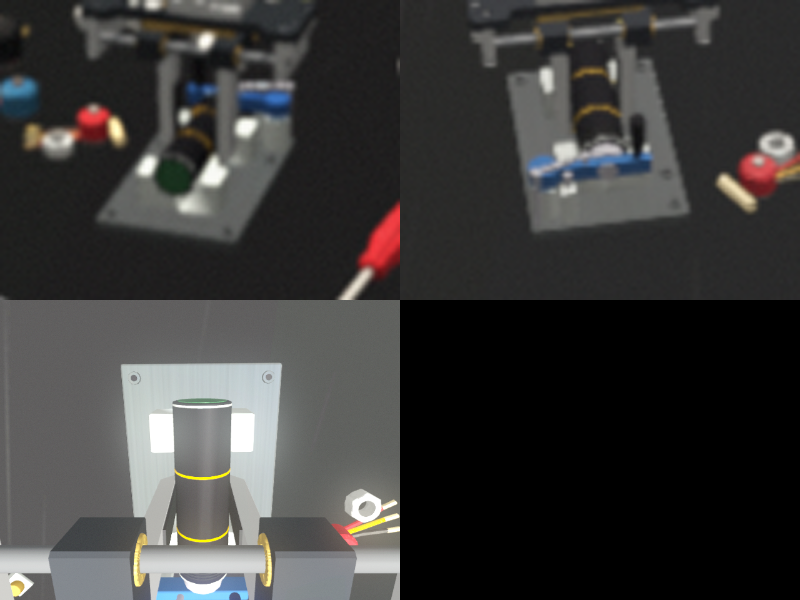

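The lens lies in the V with its mount against the swung-out stop: the side crop shows the mount at (610,148), with the blue arm across it. I'll add a little more press and then hand in.

>>> jog_arm([
  {"hand": 0.02,"tx": 0,"ty": -0.0003,"tz": 0.0003,"ax": 0,"ay": 0,"az": 0},
  {"hand": 0.02,"tx": 0,"ty": -0.0003,"tz": 0.0003,"ax": 0,"ay": 0,"az": 0},
  {"hand": 0.02,"tx": 0,"ty": -0.0003,"tz": 0.0003,"ax": 0,"ay": 0,"az": 0},
  {"hand": 0.02,"tx": 0,"ty": -0.0003,"tz": 0.0003,"ax": 0,"ay": 0,"az": 0},
])

```text
time_s: 18.02
ee_pos: [0.5512, -0.0901, 0.2262]
orientation: [0.001, 0.641, 0.767, 0.002]
force: [-2.2, 8.2, 14.5]
opening: 0.371
grasp_force: 40.0
```

```bash
python3 - <<'E'
from h import *
forces()
f=arm.get_state()['force'][2]
if 12.5<f<18: print(arm.finish_job())
E
```

```text
t 18.025 F cradle x,y,z -0.76 8.43 14.54 M 1.59 0.07 0.27 tcp [ 0.5512 -0.0901  0.2262] cradle xy 0.5265 -0.1863 open 0.371 grip 40.0
the job is handed in; nothing more can be done
None
```

The job is handed in at 18 s: the stop arm is swung out in its end detent, and the larger lens lies in the V with its steel mount against the stop, still gripped and pressed down with about 14.5 N on both flanks.

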